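# Set and lock the air regulator's collar for the stapler

### The job

Get the air supply ready for the stapler: lift the blue locking collar on top of the air regulator, turn it until its white index line stands at the red mark, and let it drop fully home in the notch nearest that mark so that it is locked there; the dial is printed a little off, so feel for the notch. Let go of it, and leave the other things on the table where they are.

Things in the scene. Friction and masses are not known exactly. Their poses are not given: they have to be found in the camera images.
- regulator: Air regulator, fixed to the table: steel base 120 x 120 mm, amber bowl, aluminium block 74 mm square with gauge on its +x side, black dial disc 84 mm across (top 124 mm above the table) with white ticks and one broad red mark, brass barrel 30 mm across up to 179 mm. Origin: underside centre, on the table, below the vertical barrel axis; z up; +x points to the red mark.
- collar: Blue ribbed locking ring around the barrel, coaxial, 54 mm outside, 34 mm high; origin on the axis at its lower edge, 127 mm above the table when home (top 161). x axis points to its index line. Lifts up to 12 mm against a spring (about 5.5 N home, 7.5 N at 8 mm, plus 1 to 2 N weight). Home it cannot turn; lifted 8 mm or more it turns freely both ways without end.
- index (a point): Point at the white index line on the collar: 23 mm from the axis, 1 mm above its top face; 162 mm above the table when home. Moves with the collar, which has 12 notches, 30 degrees apart. Let down within about 2 degrees of a notch it drops home; farther off it stands about 6 mm proud on the teeth and drops only when turned on to a notch. It may start either way.
- mark (a point): Point over the red mark of the dial: 23 mm from the axis towards the red mark, 162 mm above the table; fixed to the regulator. The dial is printed up to 9 degrees off, to either side, unknown: the right notch is the one that brings the index nearest to this point (within 9 degrees, about 4 mm); the next ones lie over 20 degrees away.
- stapler: Grey and black air stapler lying on its side, 240 x 100 x 48 mm; bystander. Origin: centre of the underside.
- hammer: Hammer, 300 mm long, lying flat; bystander.
- awl: Black-handled awl, 190 mm long, lying flat; bystander.
- mug: White mug, 76 mm across, 75 mm high; bystander. Origin: centre of the underside.
- staple_box: Cardboard box with a red band, 50 x 80 x 36 mm; bystander. Origin: centre of the underside.
- glue: Bottle with a yellow label and orange cap, 56 mm across, 130 mm high; bystander. Origin: centre of the underside.

How it is judged:
By the outcome, as a careful person would: the job done as asked, in the order asked, and still so for the second after the job is handed in, with the robot touching nothing.
It also fails if it takes over 58 s, if anything falls off the work surface, if the arm or the gripper's body presses on something with over 40 N, if the wrist force passes 120 N, or if a joint passes its speed limit or range.

### The arm

A 6-joint arm with a two-finger parallel gripper is mounted at the origin on the work surface. World frame = base frame: x ahead of the robot, y to its left, z up, the work surface at z = 0. Lengths are in m, angles in rad, forces in N, time in s.
With the tool pointing down it reaches from about 0.35 to 0.975 m from the base axis. Payload 17.4 kg.
Tool frame: the origin (TCP) lies midway between the tips of the shut fingers; the grasp point (between the pads) lies 19 mm behind it (env.grasp_offset is the distance from the TCP to the grasp point, in m); z points along the fingers, y is the line along which they close (so a half turn about z gives the same grasp; the last joint's range is limited). The gripper opens to 85 mm and grips with 20 to 120 N. Pads are 22 mm wide; open, the fingers measure 114 mm over their backs; the gripper's body (76 mm by 85 mm) begins 54 mm behind the grasp point. The pads swing forward as they close: fully open they stand 13 mm farther back than shut.
Start: joints at [-0.038, 0.116, 1.442, -0, 1.584, -0.038], TCP at [0.675, -0, 0.203] pointing down, gripper open.
Joint ranges: [-2.83, 2.83], [-0.83, 2.19], [0.07, 2.5], [-1.14, 4.28], [0.01, 3], [-2.97, 2.97]. Speed limits (rad/s): [1.89, 1.89, 2.22, 3.14, 3.14, 3.14].

### API

Orientations are given as a unit quaternion [x, y, z, w].
In Python, from plant import sensors, imaging, job, spotter, env gives the robot as it stands.
- The arm moves only by the shell command python3 -m pendant 'ROWS' [FORCE]. ROWS is JSON, a list of rows, each an object of numbers: "fingers": the finger opening in m, from 0 to 0.0854; "tx", "ty", "tz": the shift along the tool's x, y, z in m; "ax", "ay", "az": the turn, a rotation vector about the tool's x, y, z in degrees. A call has 1 to 20 rows; each row shifts and turns the commanded pose from where the row before left it, along the tool's axes as they then stand; what a row does not reach is not made up. A row lasts 1/8 s, in which the tool goes at most 62.5 mm and 10.7 degrees, less where a joint would pass 70% of its speed; a pose out of reach is approached as far as the arm can. A call with a gripper value outside its range is refused whole. The fingers move at their own pace and stop on an object; FORCE is the grip in N (left out, the last holds). Time passes only in rows, so rows that do not move let the fingers close. It gives the time, the measured TCP pose, the force, the opening and the grip force at its end, in the units of the state.
- sensors.observe(): the state, without advancing time (a new reading comes with each control period).
- imaging.grab_frame(name): name is "scene" or "side" or "wrist"; returns the picture (480x640x3 uint8, red, green, blue); there is no depth.
- imaging.camera_model(name): a dict with "fx", "fy", "cx", "cy" (pixels), "rvec" (rotation vector, rad) and "tvec" (3), from world to camera coordinates, as OpenCV has them. Camera axes: x right, y down, z forward; pixel columns grow to the right and rows downward; lengths in m; the calibration is good to about 2 mm. The wrist camera is an equidistant fisheye: a pixel r from the principal point sees the ray r / f radians off the axis. A picture is of the moment at which its call begins: read the wrist's pose just before it. camera_model takes no time and is no camera call; for the wrist camera it gives the pose at the moment of the call.
- job.hand_in(): hands the job in; it is judged then, once.
Trained networks look in the newest picture that a camera, given by its name, has taken for a name from the list of things; names that differ only in an ending like _2 or _b are one class to them, and where a whole thing is asked for, a point or a joint stands for the part that bears it (a point fixed in the world has none). Each returns a list of dicts, best first, with "confidence" (0 to 1); they miss things now and then, are a little off and sometimes report something else, mostly with a low value. They report only what shows in the picture. A call takes as long as a camera call.
- spotter.find_in(camera, name): "point" ([column, row] in pixels, amid what is visible of it).
- spotter.regions_of(camera, name): "mask" (480x640 bool, what is visible of it) and "point" ([column, row] in pixels, amid what is visible of it).
- spotter.spot_point(camera, name): "point" ([column, row] in pixels: a listed point, or the origin of a listed thing).
The state is a dict: "clock": time; "joint_pos": joint angles; "joint_vel": joint speeds; "joint_torque": joint torques, N m; "tcp_pos": TCP position; "tool_rot": TCP orientation; "force": force on the tool from outside, world axes, zero at the start; "moment": the same for the moment, N m; "finger_gap": opening from 0.0 (shut) to 1.0 (fully open); "grip_force": force on a finger pad.
Only numpy, scipy, OpenCV 4.12 (cv2) and the standard library are available. Lean on these libraries where they do the work, as an engineer would, in place of code of your own. Each camera call takes 0.05 s, during which the arm holds its last target. There are 200 camera calls.

## Working session

There is one attempt and no reset: what is moved stays moved. The work goes in short steps, Python scripts to look and compute and a shell command to move; the robot and the scene stay as the last step left them, time stands still between calls to the robot, and variables do not carry over. Pictures are saved under pics/ and viewed, at most 10 in all, crops included, and the job is handed in when it is done.

```bash
mkdir -p pics
cat > h.py <<'E'
import numpy as np, cv2
from plant import sensors, imaging, job, spotter, env
def K(m): return np.array([[m['fx'],0,m['cx']],[0,m['fy'],m['cy']],[0,0,1.]])
def at_z(cam,px,z):
    m=imaging.camera_model(cam); R=cv2.Rodrigues(np.array(m['rvec'],float))[0]; t=np.array(m['tvec'],float)
    d=np.array([(px[0]-m['cx'])/m['fx'],(px[1]-m['cy'])/m['fy'],1.])
    if cam=='wrist':
        r=np.hypot(*d[:2]); d=np.array([*(d[:2]/r*np.sin(r)),np.cos(r)]) if r>1e-9 else d
    c=-R.T@t; v=R.T@d
    return c+v*(z-c[2])/v[2]
E
python3 - <<'E'
from h import *
im={}
for c in ['scene','side']:
    f=imaging.grab_frame(c); cv2.imwrite(f'pics/{c}0.png',f[:,:,::-1])
    for n,z in [('regulator',0),('collar',.127),('index',.162),('mark',.162)]:
        for d in spotter.spot_point(c,n)[:2]:
            print(c,n,np.round(d['point'],1),round(d['confidence'],2),np.round(at_z(c,d['point'],z),4))
f=imaging.grab_frame('wrist'); cv2.imwrite('pics/wrist0.png',f[:,:,::-1])
s=sensors.observe(); print(s['clock'],s['tool_rot'],s['tcp_pos'],s['force'],env.grasp_offset)
E
```

```text
scene regulator [329.  254.7] 0.75 [ 0.5845  0.1219 -0.    ]
scene regulator [385.3 208.3] 0.71 [ 0.5638  0.3676 -0.    ]
scene collar [259.7 296.8] 0.53 [ 0.6475 -0.1414  0.127 ]
scene collar [329.4 215.8] 0.51 [0.5683 0.1324 0.127 ]
scene index [319.8 209.3] 0.46 [0.562  0.1052 0.162 ]
scene index [412.8 273.1] 0.2 [0.8332 0.1235 0.162 ]
scene mark [335.  212.9] 0.59 [0.5948 0.1242 0.162 ]
side regulator [314.9 307.5] 0.63 [ 0.5855  0.1273 -0.    ]
side index [324.8 238. ] 0.65 [0.5682 0.0977 0.162 ]
side mark [309. 245.] 0.64 [0.5954 0.1263 0.162 ]
side mark [324.9 239.8] 0.35 [0.567 0.104 0.162]
0.55 [ 7.07101238e-01  7.07112324e-01 -1.71686883e-05 -1.55839719e-05] [ 6.74992918e-01 -1.93928585e-05  2.02897663e-01] [-0.30210553 -0.50305356  0.54679058] 0.0187
```

View pics/scene0.png

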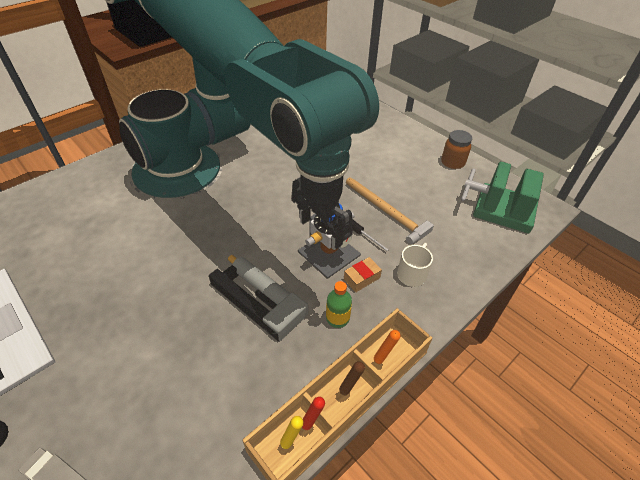

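View pics/side0.png

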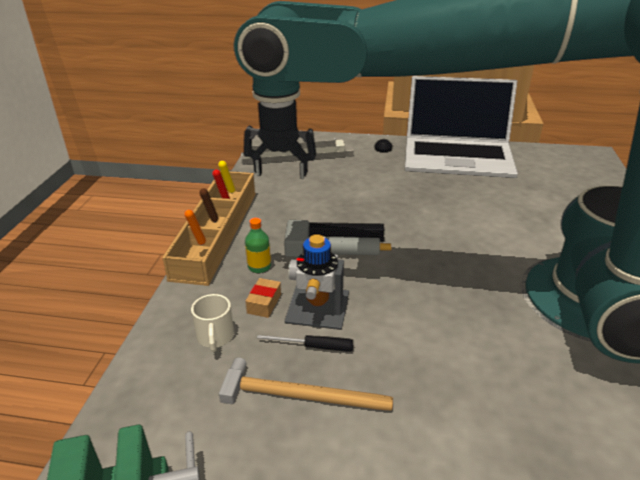

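View pics/wrist0.png

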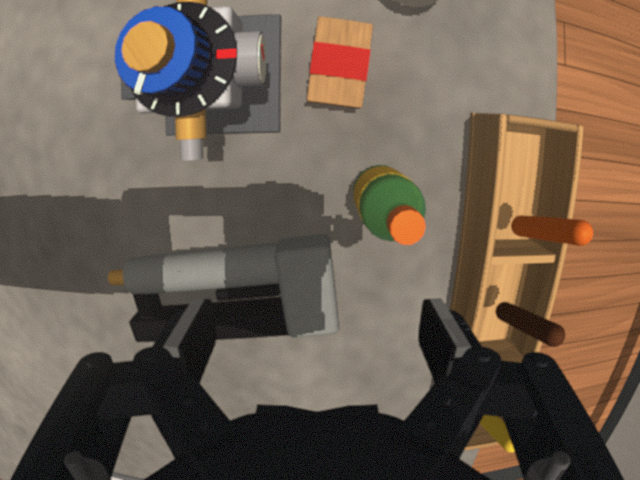

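The wrist view shows the barrel top at (147,46), the white index at (140,82) and the red mark at (226,54). The regulator stands clear, with the stapler below it and the box and glue to its right in the image. I'll get the numbers next.

Run:
```python
from h import *
for n,z in [('regulator',0),('collar',.127),('index',.162),('mark',.162)]:
    for d in spotter.spot_point('wrist',n)[:2]:
        print(n,np.round(d['point'],1),round(d['confidence'],2),np.round(at_z('wrist',d['point'],z),4))
print('barrel',at_z('wrist',(147,46),.179))
for z in (.161,.167): print('idx tip inner/outer',at_z('wrist',(143,76),z),at_z('wrist',(137,92),z))
print('mark',at_z('wrist',(217,55),.124),at_z('wrist',(236,53),.124))
m=imaging.camera_model('wrist');R=cv2.Rodrigues(np.array(m['rvec'],float))[0];print('cam',-R.T@np.array(m['tvec']),R.T[:,2])
print(sensors.observe()['clock'])
```

```text
regulator [216.6  75. ] 0.76 [0.5724 0.1237 0.    ]
collar [170.3  52.2] 0.78 [0.5733 0.1276 0.127 ]
index [136.   82.7] 0.56 [0.5642 0.1046 0.162 ]
mark [189.9  46.4] 0.6 [0.5999 0.1227 0.162 ]
mark [337.7  66.7] 0.35 [0.6848 0.1066 0.162 ]
barrel [0.58004788 0.12271233 0.179     ]
idx tip inner/outer [0.56869349 0.10827672 0.161     ] [0.56429787 0.09881965 0.161     ]
idx tip inner/outer [0.57164074 0.10742568 0.167     ] [0.56736918 0.09823552 0.167     ]
mark [0.60619298 0.12259721 0.124     ] [0.61937552 0.1229797  0.124     ]
cam [0.67311775 0.07812349 0.37358596] [-3.97968834e-04 -3.07227576e-01 -9.51635990e-01]
0.75
```

```bash
python3 -m pendant '[{"fingers":0.0854,"tz":-0.05},{"tx":0.03,"ty":-0.04,"tz":-0.03},{"tx":0.04,"ty":-0.04},{"tx":0.04,"ty":-0.019},{}]' 40
python3 - <<'E'
from h import *
f=imaging.grab_frame('wrist'); cv2.imwrite('pics/w1.png',cv2.resize(f[:,:,::-1],(800,600),interpolation=cv2.INTER_CUBIC))
for n,z in [('regulator',0),('collar',.127),('index',.162),('mark',.162)]:
    for d in spotter.spot_point('wrist',n)[:2]:
        print(n,np.round(d['point'],1),round(d['confidence'],2),np.round(at_z('wrist',d['point'],z),4))
m=imaging.camera_model('wrist');R=cv2.Rodrigues(np.array(m['rvec'],float))[0];print('cam',-R.T@np.array(m['tvec']),R.T[:,2])
s=sensors.observe(); print(s['clock'],s['tcp_pos'],s['joint_pos'])
E
```

```text
schema error: expected keys fingers, tx, ty, tz, ax, ay, az
```

```bash
python3 -m pendant '[{"fingers":0.0854,"tx":0,"ty":0,"tz":-0.05,"ax":0,"ay":0,"az":0},{"fingers":0.0854,"tx":0.04,"ty":-0.04,"tz":-0.03,"ax":0,"ay":0,"az":0},{"fingers":0.0854,"tx":0.04,"ty":-0.04,"tz":0,"ax":0,"ay":0,"az":0},{"fingers":0.0854,"tx":0.046,"ty":-0.018,"tz":0,"ax":0,"ay":0,"az":0},{"fingers":0.0854,"tx":0,"ty":0,"tz":0,"ax":0,"ay":0,"az":0}]' 40
python3 - <<'E'
from h import *
f=imaging.grab_frame('wrist'); cv2.imwrite('pics/w1.png',cv2.resize(f[:,:,::-1],(800,600),interpolation=cv2.INTER_CUBIC))
for n,z in [('regulator',0),('collar',.127),('index',.162),('mark',.162)]:
    for d in spotter.spot_point('wrist',n)[:2]:
        print(n,np.round(d['point'],1),round(d['confidence'],2),np.round(at_z('wrist',d['point'],z),4))
m=imaging.camera_model('wrist');R=cv2.Rodrigues(np.array(m['rvec'],float))[0];print('cam',-R.T@np.array(m['tvec']),R.T[:,2])
s=sensors.observe(); print(s['clock'],s['tcp_pos'],s['joint_pos'])
E
```

```text
clock: 1.38
tcp_pos: [0.5768, 0.1274, 0.2829]
tool_rot: [0.706, 0.708, 0.001, 0.0]
force: [0.2, -0.9, 0.3]
finger_gap: 1.0
grip_force: 0.0
regulator [316.6 183.6] 0.8 [0.5759 0.1204 0.    ]
collar [317.5 207.5] 0.93 [0.5769 0.1212 0.127 ]
index [304.3 245.3] 0.86 [0.5659 0.0973 0.162 ]
mark [351.1 220.3] 0.77 [0.6044 0.1188 0.162 ]
cam [0.57661612 0.20238386 0.45261258] [-0.00105183 -0.30742036 -0.95157323]
1.625 [0.57837399 0.12421067 0.28194957] [ 1.68500612e-01 -7.50609070e-02  1.50891203e+00 -1.40718708e-04
  1.70811441e+00  1.69467400e-01]
```

View pics/w1.png

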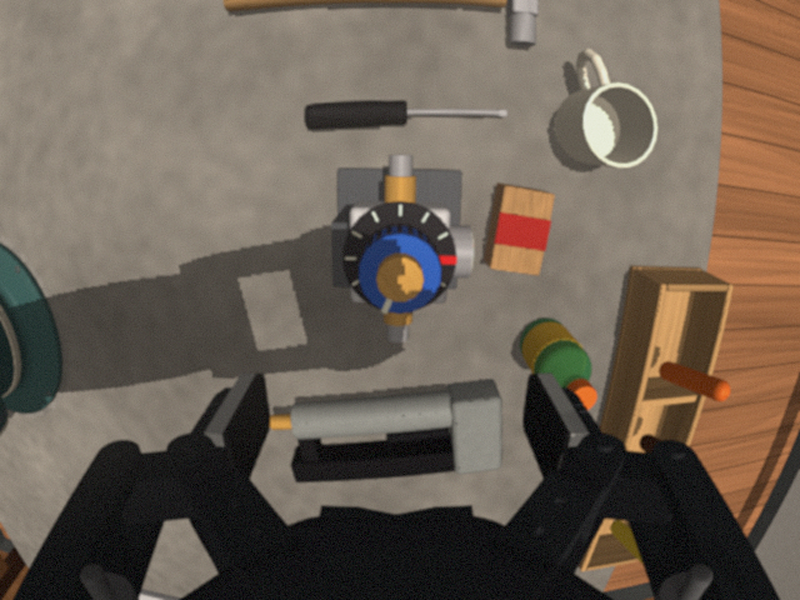

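The view shows the barrel top at about (320,223), the index at (310,243) and the red mark at (359,208) in raw pixels. The dial ellipse is centred at about (320,206).

Run:
```python
from h import *
f=imaging.grab_frame('wrist').astype(int); s=sensors.observe(); print(s['tcp_pos'])
r,g,b=f[...,0],f[...,1],f[...,2]
yy,xx=np.mgrid[:480,:640]; near=np.hypot(xx-320,yy-212)<50
def comp(m):
    n,l,st,ce=cv2.connectedComponentsWithStats((m&near).astype(np.uint8)); k=1+np.argmax(st[1:,4]); return l==k
bar=comp((r>g+25)&(g>b+40)&(yy>208)&(yy<240)); red=comp((r>150)&(g<70)&(b<80)); 
blue=(b>r+40)&(b>90)&near
def P(m,z,name):
    p=[at_z('wrist',(x,y),z) for y,x in zip(*np.nonzero(m))]; p=np.array(p); print(name,m.sum(),p.mean(0).round(4),p.min(0).round(4),p.max(0).round(4)); return p
P(bar,.179,'barrel'); P(red,.124,'red')
top=(blue|bar)
wh=(r>120)&(abs(r-b)<60)&(np.hypot(xx-310.4,yy-243)<9)&(yy>232)
for z in(.161,.167): P(wh,z,'idx')
# collar top outer circle fit from lower/left/right edge of blue
c=max(cv2.findContours((blue|bar|wh).astype(np.uint8),cv2.RETR_EXTERNAL,cv2.CHAIN_APPROX_NONE)[0],key=len)[:,0]
c=c[c[:,1]>222]
for z in(.161,.167):
    p=np.array([at_z('wrist',q,z)[:2] for q in c]); A=np.c_[2*p,np.ones(len(p))]; x=np.linalg.lstsq(A,(p**2).sum(1),rcond=None)[0]
    print('circle',z,x[:2].round(4),np.sqrt(x[2]+x[0]**2+x[1]**2).round(4))
cv2.imwrite('pics/w2.png',cv2.resize(f[165:265,260:380,::-1].astype(np.uint8),(720,600),interpolation=cv2.INTER_CUBIC))
```

```text
[0.57835444 0.12420287 0.28194538]
barrel 340 [0.5846 0.1229 0.179 ] [0.5773 0.1126 0.179 ] [0.5911 0.1326 0.179 ]
red 84 [0.6126 0.1234 0.124 ] [0.6066 0.1205 0.124 ] [0.6177 0.1262 0.124 ]
idx 45 [0.5687 0.1009 0.161 ] [0.5657 0.0962 0.161 ] [0.5716 0.1059 0.161 ]
idx 45 [0.5688 0.1029 0.167 ] [0.5659 0.0984 0.167 ] [0.5717 0.1079 0.167 ]
circle 0.161 [0.5777 0.1188] 0.0208
circle 0.167 [0.5777 0.1205] 0.0204
```

View pics/w2.png

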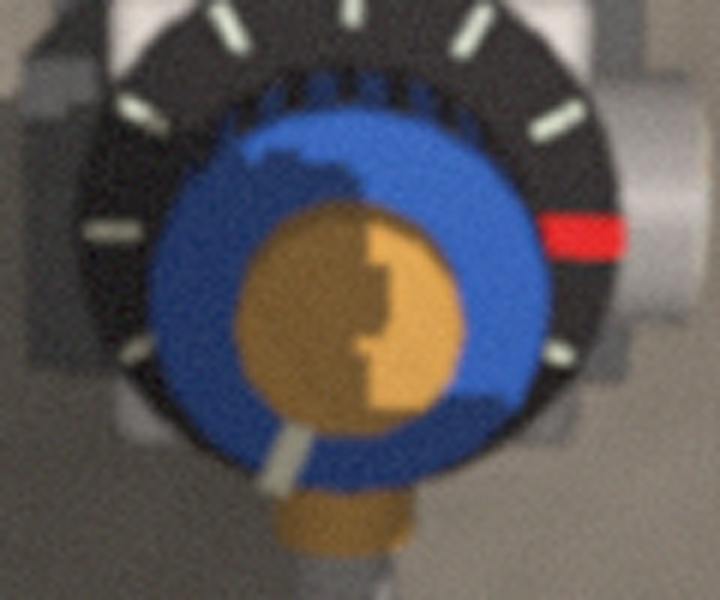

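The crop shows the barrel ellipse spanning x 235–465 and y 202–436, and the collar top spanning x 148–552 and y 108–493. The index line runs from (300,430) to (277,493), and the red mark is centred at (583,237).

Run:
```python
from h import *
P=lambda u,v,z:at_z('wrist',(260+(u-3)/6+0.42,165+(v-3)/6+0.42),z)
for n,u,v,z in [('bar top',350,202,.179),('bar bot',350,436,.179),('bar L',235,318,.179),('bar R',465,318,.179),
 ('dial mark in',540,236,.124),('mark out',626,237,.124),('tick L out',82,231,.124),('tick L in',140,231,.124)]: print(n,P(u,v,z).round(4))
for z in(.161,.167):
    print(z,[P(*q,z)[:2].round(4) for q in[(350,493),(350,108),(148,300),(552,300),(300,430),(277,493)]])
```

```text
bar top [0.5775 0.1407 0.179 ]
bar bot [0.5775 0.1097 0.179 ]
bar L [0.5628 0.1256 0.179 ]
bar R [0.5922 0.1256 0.179 ]
dial mark in [0.6065 0.1231 0.124 ]
mark out [0.6197 0.123  0.124 ]
tick L out [0.5369 0.124  0.124 ]
tick L in [0.5458 0.124  0.124 ]
0.161 [array([0.5775, 0.0952]), array([0.5776, 0.1495]), array([0.5501, 0.1231]), array([0.605 , 0.1231]), array([0.5707, 0.1045]), array([0.5674, 0.0952])]
0.167 [array([0.5775, 0.0974]), array([0.5776, 0.1506]), array([0.5507, 0.1248]), array([0.6044, 0.1247]), array([0.5708, 0.1065]), array([0.5676, 0.0974])]
```

```bash
python3 -m pendant '[{"fingers":0.0854,"tx":0,"ty":-0.001,"tz":0.05,"ax":0,"ay":0,"az":0},{"fingers":0.0854,"tx":0,"ty":0,"tz":0.05,"ax":0,"ay":0,"az":0},{"fingers":0.0854,"tx":0,"ty":0,"tz":0.034,"ax":0,"ay":0,"az":0},{"fingers":0.0854,"tx":0,"ty":0,"tz":0.02,"ax":0,"ay":0,"az":0},{"fingers":0.0854,"tx":0,"ty":0,"tz":0,"ax":0,"ay":0,"az":0},{"fingers":0.0854,"tx":0,"ty":0,"tz":0,"ax":0,"ay":0,"az":0}]' 60
```

```text
clock: 2.42
tcp_pos: [0.5777, 0.125, 0.1298]
tool_rot: [0.707, 0.707, 0.001, 0.001]
force: [0.8, -0.2, 0.3]
finger_gap: 1.003
grip_force: 0.0
```

```bash
python3 -m pendant '[{"fingers":0.04,"tx":0,"ty":0,"tz":0,"ax":0,"ay":0,"az":0},{"fingers":0.04,"tx":0,"ty":0,"tz":0,"ax":0,"ay":0,"az":0},{"fingers":0.04,"tx":0,"ty":0,"tz":0,"ax":0,"ay":0,"az":0},{"fingers":0.04,"tx":0,"ty":0,"tz":0,"ax":0,"ay":0,"az":0},{"fingers":0.04,"tx":0,"ty":0,"tz":0,"ax":0,"ay":0,"az":0},{"fingers":0.04,"tx":0,"ty":0,"tz":0,"ax":0,"ay":0,"az":0}]' 60
python3 - <<'E'
from h import *
s=sensors.observe();print(s['moment'],s['force'],s['tcp_pos'])
for c in('scene','side'): 
    f=imaging.grab_frame(c); print(c,[(d['point'],d['confidence']) for d in spotter.spot_point(c,'index')[:1]])
E
```

```text
clock: 3.18
tcp_pos: [0.579, 0.1251, 0.1305]
tool_rot: [0.707, 0.707, 0.002, 0.002]
force: [9.4, -0.7, 8.1]
finger_gap: 0.588
grip_force: 60.9
[-0.09520412 -1.83267849 -0.04555914] [ 9.42384527 -0.71792729  8.14243618] [0.57897785 0.1250901  0.13047122]
scene [([321.4, 209.3], 0.79)]
side [([323.2, 237.1], 0.63)]
```

```bash
python3 -m pendant '[{"fingers":0.04,"tx":0,"ty":0.0015,"tz":-0.002,"ax":0,"ay":0,"az":0},{"fingers":0.04,"tx":0,"ty":0,"tz":-0.003,"ax":0,"ay":0,"az":0},{"fingers":0.04,"tx":0,"ty":0,"tz":0,"ax":0,"ay":0,"az":0},{"fingers":0.04,"tx":0,"ty":0,"tz":0,"ax":0,"ay":0,"az":0}]' 60; python3 -m pendant '[{"fingers":0.04,"tx":0,"ty":0,"tz":-0.002,"ax":0,"ay":0,"az":0},{"fingers":0.04,"tx":0,"ty":0,"tz":0,"ax":0,"ay":0,"az":0},{"fingers":0.04,"tx":0,"ty":0,"tz":0,"ax":0,"ay":0,"az":0}]';  python3 -m pendant '[{"fingers":0.04,"tx":0,"ty":0,"tz":-0.002,"ax":0,"ay":0,"az":0},{"fingers":0.04,"tx":0,"ty":0,"tz":0,"ax":0,"ay":0,"az":0},{"fingers":0.04,"tx":0,"ty":0,"tz":0,"ax":0,"ay":0,"az":0}]'
```

```text
clock: 3.88
tcp_pos: [0.5789, 0.125, 0.1328]
tool_rot: [0.707, 0.707, 0.0, 0.0]
force: [8.8, 0.4, -8.0]
finger_gap: 0.59
grip_force: 63.8
clock: 4.25
tcp_pos: [0.5789, 0.125, 0.1347]
tool_rot: [0.707, 0.707, 0.0, 0.0]
force: [8.6, 0.5, -9.7]
finger_gap: 0.59
grip_force: 63.9
clock: 4.62
tcp_pos: [0.5789, 0.125, 0.1366]
tool_rot: [0.707, 0.707, 0.0, 0.0]
force: [8.8, 0.5, -9.5]
finger_gap: 0.589
grip_force: 64.0
```

```bash
python3 -m pendant '[{"fingers":0.04,"tx":0,"ty":0.0005,"tz":-0.003,"ax":0,"ay":0,"az":0},{"fingers":0.04,"tx":0,"ty":0,"tz":0,"ax":0,"ay":0,"az":0},{"fingers":0.04,"tx":0,"ty":0,"tz":0,"ax":0,"ay":0,"az":0}]'
python3 - <<'E'
from h import *
s=sensors.observe();print(s['moment'],s['force'],s['tcp_pos'],s['clock'])
f=imaging.grab_frame('side'); cv2.imwrite('pics/s2.png',cv2.resize(f[190:310,240:400,::-1],(800,600),interpolation=cv2.INTER_CUBIC))
E
```

```text
clock: 5.0
tcp_pos: [0.5788, 0.125, 0.1375]
tool_rot: [0.707, 0.707, -0.001, -0.0]
force: [11.3, 1.1, -24.9]
finger_gap: 0.58
grip_force: 70.0
[ 0.26244618 -2.35956466 -0.0047767 ] [ 11.34004588   1.07434342 -24.90544549] [0.57875956 0.12496656 0.13752078] 5.0
```

View pics/s2.png

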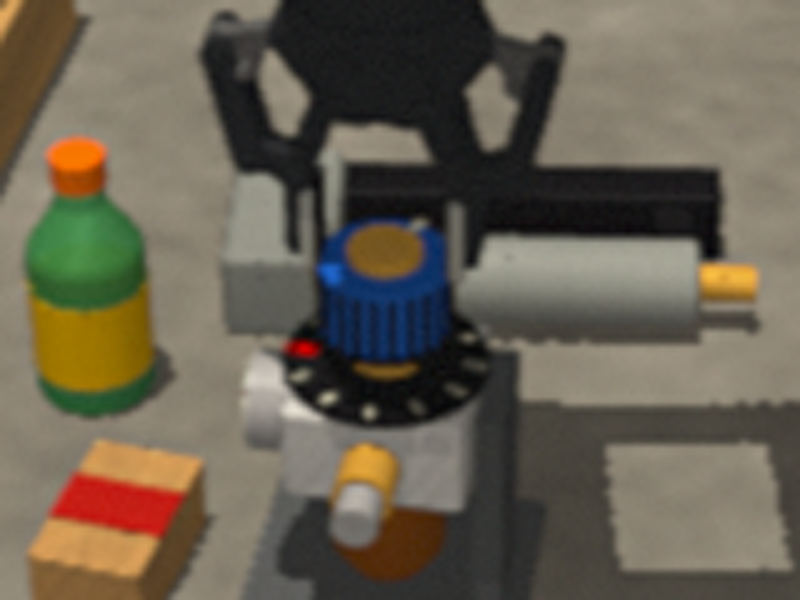

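The stop was reached about 6.5 mm above the grip height, so the collar had started proud on its teeth and the notch must be felt for. I'll ease down to about 10 mm of lift and turn.

```bash
python3 -m pendant '[{"fingers":0.04,"tx":0,"ty":0.001,"tz":0.004,"ax":0,"ay":0,"az":0},{"fingers":0.04,"tx":0,"ty":0,"tz":0,"ax":0,"ay":0,"az":0},{"fingers":0.04,"tx":0,"ty":0,"tz":0,"ax":0,"ay":0,"az":0}]'; python3 -m pendant '[{"fingers":0.04,"tx":0,"ty":0,"tz":0,"ax":0,"ay":0,"az":-10},{"fingers":0.04,"tx":0,"ty":0,"tz":0,"ax":0,"ay":0,"az":-10},{"fingers":0.04,"tx":0,"ty":0,"tz":0,"ax":0,"ay":0,"az":0}]'
```

```text
clock: 5.42
tcp_pos: [0.5793, 0.125, 0.1358]
tool_rot: [0.707, 0.707, -0.001, -0.001]
force: [-6.0, 0.2, -10.0]
finger_gap: 0.587
grip_force: 71.7
clock: 5.8
tcp_pos: [0.5791, 0.125, 0.1359]
tool_rot: [0.572, 0.82, -0.001, -0.001]
force: [-6.7, -0.1, -9.8]
finger_gap: 0.58
grip_force: 71.8
```

```bash
python3 -m pendant '[{"fingers":0.04,"tx":0,"ty":0,"tz":0,"ax":0,"ay":0,"az":-10},{"fingers":0.04,"tx":0,"ty":0,"tz":0,"ax":0,"ay":0,"az":-10},{"fingers":0.04,"tx":0,"ty":0,"tz":0,"ax":0,"ay":0,"az":-10},{"fingers":0.04,"tx":0,"ty":0,"tz":0,"ax":0,"ay":0,"az":-10},{"fingers":0.04,"tx":0,"ty":0,"tz":0,"ax":0,"ay":0,"az":-10},{"fingers":0.04,"tx":0,"ty":0,"tz":0,"ax":0,"ay":0,"az":-10},{"fingers":0.04,"tx":0,"ty":0,"tz":0,"ax":0,"ay":0,"az":-10},{"fingers":0.04,"tx":0,"ty":0,"tz":0,"ax":0,"ay":0,"az":-9},{"fingers":0.04,"tx":0,"ty":0,"tz":0,"ax":0,"ay":0,"az":0},{"fingers":0.04,"tx":0,"ty":0,"tz":0,"ax":0,"ay":0,"az":0}]'
python3 - <<'E'
from h import *
s=sensors.observe();print(s['moment'],s['force'],s['tcp_pos'],s['clock'],s['joint_pos'])
for c in ('side','scene','wrist'):
    f=imaging.grab_frame(c)
    print(c,[(d['point'],d['confidence'],at_z(c,d['point'],.172)) for d in spotter.spot_point(c,'index')[:1]],[(d['point'],d['confidence'],at_z(c,d['point'],.162)) for d in spotter.spot_point(c,'mark')[:1]])
    if c!='wrist': cv2.imwrite(f'pics/{c}3.png',cv2.resize(f[190:310,240:400,::-1],(800,600),interpolation=cv2.INTER_CUBIC))
E
```

```text
clock: 7.05
tcp_pos: [0.579, 0.1244, 0.1359]
tool_rot: [-0.078, 0.997, -0.001, -0.001]
force: [-9.4, -4.3, -11.1]
finger_gap: 0.585
grip_force: 71.8
[-0.90997283  1.52624123  0.02475021] [ -9.37165415  -4.30955352 -11.05795414] [0.57897961 0.12437939 0.13587718] 7.05 [ 1.69064724e-01 -3.59991271e-02  1.70696993e+00 -9.89684870e-04
  1.47329870e+00 -1.55859550e+00]
side [([305.7, 240.9], 0.72, array([0.60153293, 0.12742897, 0.172     ]))] [([307.2, 241.3], 0.74, array([0.60110154, 0.11425465, 0.162     ]))]
scene [([334.5, 209.2], 0.54, array([0.59206259, 0.12454136, 0.172     ]))] [([338.9, 211.8], 0.66, array([0.59819012, 0.13376263, 0.162     ]))]
wrist [([294.6, 355.4], 0.59, array([0.60050098, 0.11734933, 0.172     ]))] [([308.6, 345.9], 0.97, array([0.60128415, 0.12357509, 0.162     ]))]
```

View pics/side3.png

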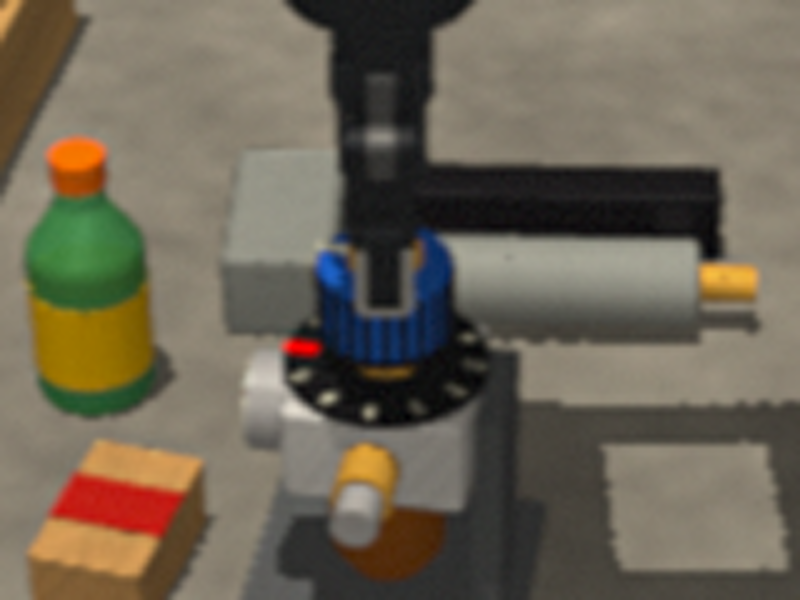

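The side view shows the collar turned with the fingers, with its index at about (330,245) in the crop, just short of the red mark at (302,348). I'll now press it onto the teeth.

```bash
python3 -m pendant '[{"fingers":0.04,"tx":0.001,"ty":0,"tz":0.003,"ax":0,"ay":0,"az":0},{"fingers":0.04,"tx":0,"ty":0,"tz":0.003,"ax":0,"ay":0,"az":0},{"fingers":0.04,"tx":0,"ty":0,"tz":0.001,"ax":0,"ay":0,"az":0},{"fingers":0.04,"tx":0,"ty":0,"tz":0,"ax":0,"ay":0,"az":0},{"fingers":0.04,"tx":0,"ty":0,"tz":0,"ax":0,"ay":0,"az":0}]'
```

```text
clock: 8.12
tcp_pos: [0.579, 0.1244, 0.1309]
tool_rot: [-0.078, 0.997, -0.0, 0.0]
force: [-9.8, -4.8, 4.0]
finger_gap: 0.585
grip_force: 73.7
```

```bash
python3 -m pendant '[{"fingers":0.04,"tx":0,"ty":0,"tz":0.0007,"ax":0,"ay":0,"az":-1},{"fingers":0.04,"tx":0,"ty":0,"tz":0,"ax":0,"ay":0,"az":-1},{"fingers":0.04,"tx":0,"ty":0,"tz":0,"ax":0,"ay":0,"az":0}]';python3 -m pendant '[{"fingers":0.04,"tx":0,"ty":0,"tz":0,"ax":0,"ay":0,"az":-1},{"fingers":0.04,"tx":0,"ty":0,"tz":0,"ax":0,"ay":0,"az":-1},{"fingers":0.04,"tx":0,"ty":0,"tz":0,"ax":0,"ay":0,"az":0}]';python3 -m pendant '[{"fingers":0.04,"tx":0,"ty":0,"tz":0,"ax":0,"ay":0,"az":-1},{"fingers":0.04,"tx":0,"ty":0,"tz":0,"ax":0,"ay":0,"az":-1},{"fingers":0.04,"tx":0,"ty":0,"tz":0,"ax":0,"ay":0,"az":0}]'
```

```text
clock: 8.5
tcp_pos: [0.5791, 0.1244, 0.1308]
tool_rot: [-0.096, 0.995, -0.0, 0.001]
force: [-11.4, -5.8, 8.4]
finger_gap: 0.587
grip_force: 74.1
clock: 8.88
tcp_pos: [0.5791, 0.1244, 0.1308]
tool_rot: [-0.113, 0.994, -0.0, 0.001]
force: [-11.5, -5.6, 8.3]
finger_gap: 0.588
grip_force: 74.1
clock: 9.25
tcp_pos: [0.5791, 0.1244, 0.1307]
tool_rot: [-0.131, 0.991, -0.0, 0.001]
force: [-10.8, -5.6, 7.9]
finger_gap: 0.585
grip_force: 74.0
```

```bash
python3 -m pendant '[{"fingers":0.04,"tx":0,"ty":0,"tz":0,"ax":0,"ay":0,"az":-1},{"fingers":0.04,"tx":0,"ty":0,"tz":0,"ax":0,"ay":0,"az":-1},{"fingers":0.04,"tx":0,"ty":0,"tz":0,"ax":0,"ay":0,"az":0}]';python3 -m pendant '[{"fingers":0.04,"tx":0,"ty":0,"tz":0,"ax":0,"ay":0,"az":-1},{"fingers":0.04,"tx":0,"ty":0,"tz":0,"ax":0,"ay":0,"az":-1},{"fingers":0.04,"tx":0,"ty":0,"tz":0,"ax":0,"ay":0,"az":0}]';python3 -m pendant '[{"fingers":0.04,"tx":0,"ty":0,"tz":0,"ax":0,"ay":0,"az":-1},{"fingers":0.04,"tx":0,"ty":0,"tz":0,"ax":0,"ay":0,"az":-1},{"fingers":0.04,"tx":0,"ty":0,"tz":0,"ax":0,"ay":0,"az":0}]'; python3 -c "
from h import *
print(sensors.observe()['moment'])"
```

```text
clock: 9.62
tcp_pos: [0.5791, 0.1244, 0.1304]
tool_rot: [-0.148, 0.989, -0.0, 0.001]
force: [-9.1, -4.9, 5.4]
finger_gap: 0.586
grip_force: 73.6
clock: 10.0
tcp_pos: [0.5789, 0.1243, 0.1294]
tool_rot: [-0.165, 0.986, -0.001, 0.0]
force: [-6.4, -6.2, -4.0]
finger_gap: 0.583
grip_force: 72.6
clock: 10.38
tcp_pos: [0.5788, 0.1243, 0.1289]
tool_rot: [-0.182, 0.983, -0.001, -0.0]
force: [-4.6, -5.4, -6.1]
finger_gap: 0.585
grip_force: 72.2
[-0.98668025  0.73894578  0.03515707]
```

It began dropping at about 109 degrees of turn. I'll press down here.

```bash
python3 -m pendant '[{"fingers":0.04,"tx":0,"ty":0,"tz":0.002,"ax":0,"ay":0,"az":0},{"fingers":0.04,"tx":0,"ty":0,"tz":0,"ax":0,"ay":0,"az":0},{"fingers":0.04,"tx":0,"ty":0,"tz":0,"ax":0,"ay":0,"az":0}]';python3 -m pendant '[{"fingers":0.04,"tx":0,"ty":0,"tz":0.002,"ax":0,"ay":0,"az":0},{"fingers":0.04,"tx":0,"ty":0,"tz":0,"ax":0,"ay":0,"az":0},{"fingers":0.04,"tx":0,"ty":0,"tz":0,"ax":0,"ay":0,"az":0}]'; python3 -c "
from h import *
print(sensors.observe()['moment'])"
```

```text
clock: 10.75
tcp_pos: [0.5788, 0.1243, 0.1267]
tool_rot: [-0.182, 0.983, -0.001, -0.0]
force: [-4.8, -5.0, -7.7]
finger_gap: 0.589
grip_force: 72.1
clock: 11.12
tcp_pos: [0.5789, 0.1243, 0.1251]
tool_rot: [-0.182, 0.983, -0.001, -0.0]
force: [-5.0, -5.1, -4.7]
finger_gap: 0.585
grip_force: 72.5
[-1.08150887  0.84674404  0.1876664 ]
```

```bash
python3 -m pendant '[{"fingers":0.04,"tx":0,"ty":0,"tz":0.0015,"ax":0,"ay":0,"az":0},{"fingers":0.04,"tx":0,"ty":0,"tz":0,"ax":0,"ay":0,"az":0},{"fingers":0.04,"tx":0,"ty":0,"tz":0,"ax":0,"ay":0,"az":0}]';python3 -m pendant '[{"fingers":0.04,"tx":0,"ty":0,"tz":0,"ax":0,"ay":0,"az":-1.5},{"fingers":0.04,"tx":0,"ty":0,"tz":0,"ax":0,"ay":0,"az":0},{"fingers":0.04,"tx":0,"ty":0,"tz":0,"ax":0,"ay":0,"az":0}]'; python3 -c "
from h import *
print(sensors.observe()['moment'])"
```

```text
clock: 11.5
tcp_pos: [0.5791, 0.1244, 0.125]
tool_rot: [-0.182, 0.983, -0.001, 0.001]
force: [-9.5, -6.3, 7.1]
finger_gap: 0.583
grip_force: 73.9
clock: 11.88
tcp_pos: [0.5792, 0.1244, 0.125]
tool_rot: [-0.195, 0.981, -0.001, 0.001]
force: [-10.0, -6.1, 6.2]
finger_gap: 0.586
grip_force: 73.8
[-1.06216494  1.52589853  0.03106335]
```

The collar seated at z 0.125, 5.9 mm below the tooth contact, which is home. I'll release it and retreat.

```bash
python3 -m pendant '[{"fingers":0.0854,"tx":0,"ty":0,"tz":0,"ax":0,"ay":0,"az":0},{"fingers":0.0854,"tx":0,"ty":0,"tz":0,"ax":0,"ay":0,"az":0},{"fingers":0.0854,"tx":0,"ty":0,"tz":0,"ax":0,"ay":0,"az":0},{"fingers":0.0854,"tx":0,"ty":0,"tz":0,"ax":0,"ay":0,"az":0},{"fingers":0.0854,"tx":0,"ty":0,"tz":0,"ax":0,"ay":0,"az":0},{"fingers":0.0854,"tx":0,"ty":0,"tz":-0.02,"ax":0,"ay":0,"az":0},{"fingers":0.0854,"tx":0,"ty":0,"tz":-0.04,"ax":0,"ay":0,"az":0},{"fingers":0.0854,"tx":0,"ty":0,"tz":-0.05,"ax":0,"ay":0,"az":0},{"fingers":0.0854,"tx":0,"ty":0,"tz":-0.05,"ax":0,"ay":0,"az":0},{"fingers":0.0854,"tx":0,"ty":0,"tz":0,"ax":0,"ay":0,"az":0},{"fingers":0.0854,"tx":0,"ty":0,"tz":0,"ax":0,"ay":0,"az":0}]'
python3 - <<'E'
from h import *
out=[]
for c in ('side','wrist'):
    f=imaging.grab_frame(c)
    for n in('index','mark'): print(c,n,[(np.round(d['point'],1),round(d['confidence'],2),at_z(c,d['point'],.162).round(4)) for d in spotter.spot_point(c,n)[:1]])
    p=spotter.spot_point(c,'collar')[0]['point']; x,y=int(p[0]),int(p[1]); x=max(x,50);y=min(max(y,50),430)
    print(x-50,y-50)
    out.append(cv2.resize(f[y-50:y+50,x-50:x+50,::-1],(400,400),interpolation=cv2.INTER_CUBIC))
cv2.imwrite('pics/end.png',np.hstack(out)); print(sensors.observe()['clock'])
E
```

```text
clock: 13.25
tcp_pos: [0.5789, 0.1249, 0.2834]
tool_rot: [-0.195, 0.981, -0.0, 0.0]
force: [-0.1, -0.5, -0.9]
finger_gap: 1.002
grip_force: 0.0
side index [(array([306.5, 246.8]), 0.76, array([0.5992, 0.1331, 0.162 ]))]
side mark [(array([306.1, 244.3]), 0.77, array([0.6014, 0.1248, 0.162 ]))]
267 211
wrist index [(array([300.6, 239. ]), 0.8, array([0.6013, 0.1199, 0.162 ]))]
wrist mark [(array([305.8, 243.1]), 0.97, array([0.6031, 0.1253, 0.162 ]))]
264 153
13.65
```

View pics/end.png

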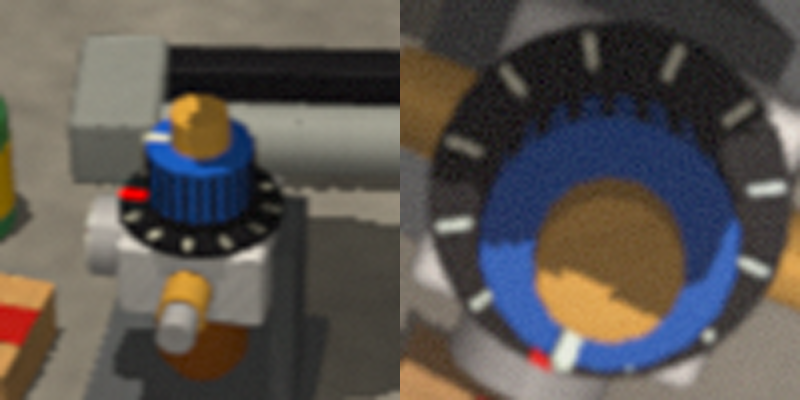

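The collar sits low, with the barrel standing well proud of it. The index is at (567,350) in the crop, beside the red mark at (540,358), and the gripper is clear.

```bash
python3 -c "
from plant import job
print(job.hand_in())"
```

```text
the job is handed in; nothing more can be done
None
```

The collar was lifted, turned about 112° to the red mark, dropped fully home in the notch nearest it (about 6 mm below the teeth) and released. The other things on the table were left alone, and the job was handed in at about 14 s of the 58 s allowed.

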